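Clamp the watch movement and hold the loupe in focus over it

TASK

Push the sliding jaw of the movement holder gently against the watch movement until you feel the movement seat snugly in both V-jaws; do not touch the movement itself. Then take the hand loupe by its handle and hold it level, centred over the movement, with its lower rim at the height of the height gauge's red pointer, the focal height I have set. Finish while still holding the loupe there, free in the air, and leave the gauge and the other things on the bench where they are.

Things in the scene. Friction and masses are not known exactly. Their poses are not given: they have to be found in the camera images.
- holder: movement holder, fixed to the bench: dark steel base 128 x 56 x 10 mm with an aluminium bed (22 mm wide, top 24 mm above the bench), two steel rods and two V-jaws that run along the holder's own x axis. Low end blocks (top at 24 mm) reach from x = -70 to +58 mm. Origin on the bench under the middle of the bed, z up; at yaw 0 its +x points away from the robot
- jaw: sliding jaw on the holder's -x side, aluminium with a brass 120 degree V that opens to +x; top 32.5 mm above the bench, 46 mm wide. It slides along the holder's x (free travel 45 mm from fully open) with about 3 N of friction and stays where it is left. Origin: the point where the centre of the movement's underside lies when it is seated in this V (24 mm above the bench); axes as the holder's
- jaw_lug (a point): centre of the top of the black finger lug with a red band that stands on the sliding jaw, for pushing or pinching it: 10 mm along x, 20 mm across y, from 32 to 53 mm above the bench; this point lies 53 mm above the bench and 26.5 mm behind (-x of) the jaw's origin
- stop_jaw: the other V-jaw, on the +x side, locked on the rods with a brass screw (somewhere within 8 mm); its V opens to -x. Origin: the point where the centre of the movement's underside lies when seated in this V; so the movement is clamped when the origins of both jaws and of the movement coincide
- movement: brass watch movement with wheels and red jewels, a disc of 36.6 mm diameter and 6 mm thick (8 mm with its bridges), 45 g, lying loose on the bed between the jaws. Origin: centre of its underside, 24 mm above the bench
- loupe: hand loupe: black round tapered barrel, 48 mm across and 22 mm high with a steel band and open below, glass lens inside, and a brown wooden handle along its -x axis. It stands flat on the bench. Origin: centre of the lower rim (the barrel's foot), z up along the optical axis. 60 to 100 g, the centre of mass some 15 mm towards the handle
- loupe_grip (a point): middle of the loupe's handle, 66 mm from the barrel's axis and 12 mm above the lower rim; the handle is a bar 12 mm wide and 13 mm high (its underside 5.5 mm above the rim), from 31 to 105 mm from the axis
- gauge: small height gauge standing loose on the bench beside the holder (on its -y side), heavy: dark base 60 x 70 x 22 mm, steel beam to 231 mm height, grey slider on it. Origin: centre of the base's underside; its arm points along its own -x, towards the holder's side
- pointer_tip (a point): tip of the thin red pointer on the height gauge's arm, at its lower face: the height of this point (68 to 98 mm above the bench) is the focal height for the loupe's lower rim. It stands 75 mm in front of the gauge's origin
- eyeglass_short: bystander: black conical eyeglass with a steel rim, 44 mm across, 34 mm high; origin under its centre
- eyeglass_tall: bystander: black bottle-shaped eyeglass, 34 mm across, 46 mm high; origin under its centre
- tin: bystander: round tin with a black lid, 56 mm across, 18 mm high; origin under its centre
- beaker: bystander: glass beaker 44 mm across, 75 mm high, with coloured sticks up to about 125 mm; origin under its centre
- turned_stand: bystander: turned wooden stand, foot 104 mm across, 168 mm high; origin under its centre
- screwdriver: bystander: blue screwdriver, 130 mm long, lying; origin under its middle
- tweezers: bystander: steel tweezers, 125 mm long, lying; origin on the bench under the middle
There are look-alikes about, which are no part of the job. What is shaped like the holder but orange is not meant.

How it is judged:
By the outcome, as a careful person would: the job done as asked, in the order asked, and still so for the second after the job is handed in, while the arm keeps its last pose, push and grip.
It also fails if it takes over 58 s, if anything falls off the work surface, if the arm or the gripper's body presses on something with over 40 N, if the wrist force passes 120 N, or if a joint passes its speed limit or range.

ROBOT

A 7-joint arm with a two-finger parallel gripper is mounted at the origin on the work surface. World frame = base frame: x ahead of the robot, y to its left, z up, the work surface at z = 0. Lengths are in m, angles in rad, forces in N, time in s.
With the tool pointing down it reaches from about 0.35 to 0.9 m from the base axis. Payload 19.9 kg.
Tool frame: the origin (TCP) lies between the finger pads; the fingertips stand 19 mm ahead of it and the grasp point (between the pads) is the TCP; z points along the fingers, y is the line along which they close (so a half turn about z gives the same grasp; the last joint's range is limited). The gripper opens to 94 mm and grips with 3 to 60 N. Pads are 16 mm wide; open, the fingers measure 119 mm over their backs; the gripper's body (75 mm by 177 mm) begins 78 mm behind the grasp point.
Start: joints at [1.244, 0.417, -0.01, 1.614, 0.005, 1.111, -0.053], TCP at [0.176, -0.6, 0.224] pointing down, gripper open.
Joint ranges: [-2.81, 2.81], [-0.39, 2.02], [-1.27, 1.25], [0.06, 2.57], [-1.19, 4.33], [0.19, 2], [-2.82, 2.82]. Speed limits (rad/s): [1.89, 1.89, 2.39, 2.39, 3.01, 3.01, 3.01].

INTERFACE

Orientations are given as a 3x3 rotation matrix whose columns are the frame's x, y, z axes.
In Python, from rig import robot gives the robot as it stands. Calls block until the motion is done:
- robot.move_ptp(position, orientation): joint-space move of the TCP to a pose.
- robot.move_linear(position, velocity=0.15, frame=None, threshold=None): straight line of the TCP; frame=None keeps the orientation; velocity is the mean speed in m/s. With threshold (N) it stops when the force on the tool has changed by that much, and returns True; else False.
- robot.goto_joints(angles): joint-space move.
- robot.gripper_to(opening): finger opening in m; the grip force is fixed at half the most; returns when the fingers have stopped.
- robot.pause(seconds).
- robot.ik(position, orientation): joint angles nearest the present ones, or None.
- robot.get_state(): the state.
- robot.grab_frame(name): name is "side" or "top" or "wrist"; returns the picture (420x560x3 uint8, red, green, blue); there is no depth.
- robot.camera_info(name): a dict with "fx", "fy", "cx", "cy" (pixels), "rvec" (rotation vector, rad) and "tvec" (3), from world to camera coordinates, as OpenCV has them. Camera axes: x right, y down, z forward; pixel columns grow to the right and rows downward; lengths in m; the calibration is good to about 2 mm. A picture is of the moment at which its call begins: read the wrist's pose just before it. camera_info takes no time and is no camera call; for the wrist camera it gives the pose at the moment of the call.
A pose or a line that the arm cannot do raises robot.PlanningError and nothing moves.
- robot.sign_off(): hands the job in; it is judged then, once.
The state is a dict: "time": time; "qpos": joint angles; "joint_vel": joint speeds; "effort": joint torques, N m; "ee_pos": TCP position; "tool_rot": TCP orientation; "force": force on the tool from outside, world axes, zero at the start; "moment": the same for the moment, N m; "opening": finger opening in m; "grasp_force": force on a finger pad.
Only numpy, scipy, OpenCV 4.12 (cv2) and the standard library are available. Lean on these libraries where they do the work, as an engineer would, in place of code of your own. Each camera call takes 0.05 s, during which the arm holds its last target. There are 200 camera calls.

## Working session

There is one attempt and no reset: what is moved stays moved. The work goes in short steps, each a Python script; the robot and the scene stay as the last script left them, time stands still between calls to the robot, and variables do not carry over. Pictures are saved under pics/ and viewed, at most 10 in all, crops included, and the job is handed in when it is done.

```bash
mkdir -p pics; ls; python3 - <<'E'
from rig import robot
import cv2
for n in ("top","side","wrist"):
    im=robot.grab_frame(n); cv2.imwrite(f"pics/{n}0.png",im[:,:,::-1])
    i=robot.camera_info(n); print(n,i)
E
```

```text
pics
top {'fx': 400.8371461070941, 'fy': 400.8371461070941, 'cx': 285.67119108150956, 'cy': 214.24068425049623, 'rvec': array([ 2.14230208, -2.11282166,  0.17303201]), 'tvec': array([-0.01013339,  0.55968836,  1.00439157])}
side {'fx': 524.9957052702483, 'fy': 524.9957052702483, 'cx': 273.57638589868964, 'cy': 207.75162523454316, 'rvec': array([ 0.72571757, -2.4191892 ,  1.373008  ]), 'tvec': array([0.44084441, 0.23616943, 1.48667101])}
wrist {'fx': 341.4970190649844, 'fy': 341.4970190649844, 'cx': 282.59673850957506, 'cy': 210.9147226591967, 'rvec': array([-2.34983011,  1.75993471,  0.21973637]), 'tvec': array([-0.62435298, -0.02473991,  0.39175721])}
```

View pics/top0.png

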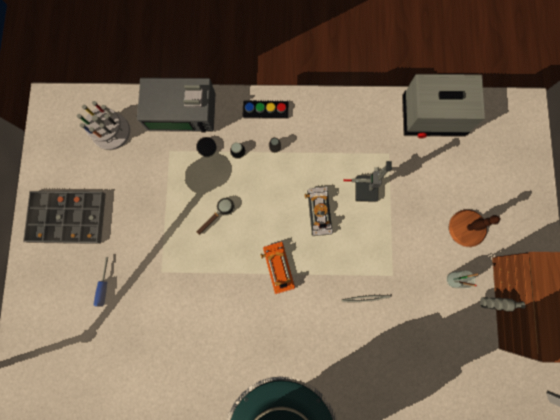

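View pics/side0.png

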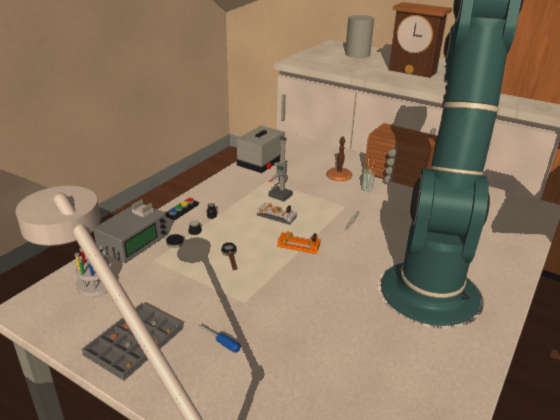

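The top view shows the holder at about (320,210), the gauge at (367,187) with its red pointer at (347,181), and the loupe barrel at (225,206) with its handle towards (203,230). The orange decoy is at (278,267). Next I'll work out rough positions and take a closer look with the wrist camera.

```bash
cat > h.py <<'E'
import numpy as np, cv2
from rig import robot
def K(i): return np.array([[i['fx'],0,i['cx']],[0,i['fy'],i['cy']],[0,0,1]])
def ray(i,uv):
    R=cv2.Rodrigues(i['rvec'])[0]; return -R.T@i['tvec'], R.T@np.linalg.inv(K(i))@[*uv,1]
def bp(i,uv,z):
    o,d=ray(i,uv); return o+d*(z-o[2])/d[2]
def proj(i,p): return cv2.projectPoints(np.array(p,float).reshape(-1,3),i['rvec'],i['tvec'],K(i),None)[0][:,0]
def down(a):  # tool x axis at angle a, z down
    c,s=np.cos(a),np.sin(a); return np.array([[c,s,0],[s,-c,0],[0,0,-1.]])
def tri(obs):
    A=np.zeros((3,3));b=np.zeros(3)
    for i,uv in obs:
        o,d=ray(i,uv); d=d/np.linalg.norm(d); M=np.eye(3)-np.outer(d,d); A+=M;b+=M@o
    return np.linalg.solve(A,b)
E
python3 - <<'E'
from h import *
np.set_printoptions(precision=4,suppress=True)
t=robot.camera_info("top")
for n,uv,z in [("hold",(320,210),.02),("gauge",(367,187),.02),("ptr",(347,181),.083),("barrel",(225,206),.02),("hend",(203,230),.012),("short",(237,150),.03),("beaker?",(460,280),.05)]: print(n,bp(t,uv,z))
s=robot.get_state();print(s['ee_pos'],s['tool_rot'],s['time'],s['force'])
w=robot.camera_info("wrist");R=cv2.Rodrigues(w['rvec'])[0]
c=-R.T@w['tvec'];print("cam in tool",s['tool_rot'].T@(c-s['ee_pos']));print(R@s['tool_rot'])
for a in (0,np.pi/2,-np.pi/2,np.pi): print(a,robot.ik([.5,-.1,.35],down(a)))
E
```

```text
hold [ 0.5775 -0.0946  0.02  ]
gauge [ 0.6429 -0.2225  0.02  ]
ptr [ 0.6425 -0.1592  0.083 ]
barrel [0.5851 0.1626 0.02  ]
hend [0.5199 0.2208 0.012 ]
short [0.7405 0.1343 0.03  ]
beaker? [ 0.3958 -0.4476  0.05  ]
[ 0.1761 -0.5994  0.224 ] [[ 0.9594  0.2819 -0.0003]
 [ 0.2819 -0.9594  0.0009]
 [-0.     -0.0009 -1.    ]] 0.15 [ 0.2736 -0.1181 -0.2546]
cam in tool [ 0.0715 -0.0002 -0.1615]
[[-0.0007  1.     -0.0003]
 [-0.9695 -0.0008 -0.245 ]
 [-0.245   0.0001  0.9695]]
0 [ 0.5561  0.1334 -0.4638  1.7119  0.0616  1.3107 -1.4907]
1.5707963267948966 [ 0.6997  0.1487 -0.6273  1.7078  0.09    1.3141  0.0548]
-1.5707963267948966 [-0.9105  0.2284  1.2355  1.7513 -0.2226  1.32   -2.7688]
3.141592653589793 [ 0.8171  0.1663 -0.7648  1.7047  0.1187  1.3181  1.6002]
```

```bash
python3 - <<'E'
from h import *
import pickle
d={}
def shot(n):
    i=robot.camera_info("wrist"); im=robot.grab_frame("wrist"); d[n]=i; cv2.imwrite(f"pics/{n}.png",im[:,:,::-1])
robot.move_linear([.176,-.6,.34])
robot.move_ptp([.45,0.0,.34],down(0))
robot.move_ptp([.57,-.11,.27],down(0)); robot.pause(.2); shot("w1")
robot.move_linear([.52,-.07,.22]); robot.pause(.2); shot("w2")
robot.move_linear([.54,.17,.22],velocity=.3); robot.pause(.2); shot("w3")
pickle.dump(d,open("cams.pkl","wb")); print(robot.get_state()['time'],robot.get_state()['qpos'])
a=cv2.imread("pics/w1.png");b=cv2.imread("pics/w2.png")
E
```

```text
6.55 [ 0.26782065  0.42174761 -0.79967379  1.74807713  0.33380247  1.11336243
 -2.21051007]
```

View pics/w1.png

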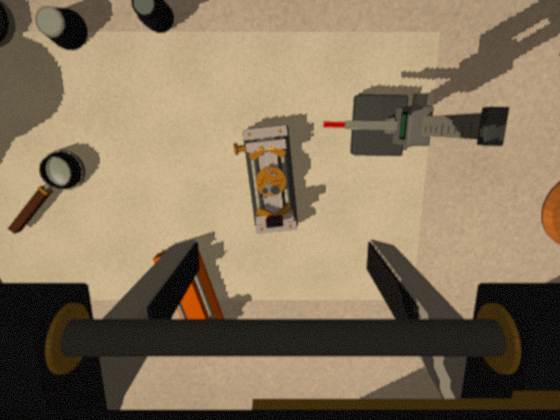

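View pics/w2.png

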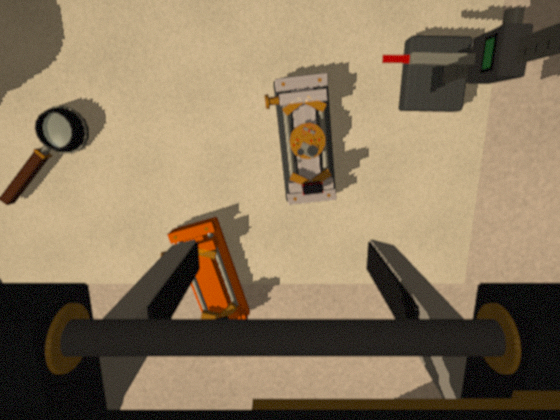

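View pics/w3.png

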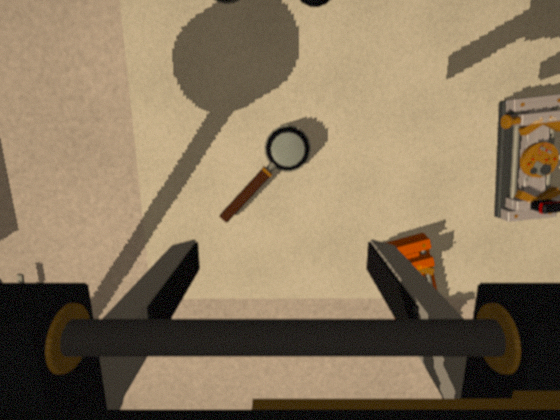

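Views w1 and w2 show the lug at the lower (-x) end of the holder and the pointer tips at about (324,125) and (383,59). View w3 shows the loupe barrel at (288,148), with its handle running to (225,217). I'll enlarge these.

```bash
python3 - <<'E'
import cv2,numpy as np
C=np.zeros((600,800,3),np.uint8)
def put(n,x0,y0,w,h,k,X,Y):
    c=cv2.resize(cv2.imread(f"pics/{n}.png")[y0:y0+h,x0:x0+w],None,fx=k,fy=k,interpolation=cv2.INTER_CUBIC)
    for g in range(0,w,10): cv2.line(c,(g*k,0),(g*k,4 if g%50 else 9),(255,0,255),1)
    for g in range(0,h,10): cv2.line(c,(0,g*k),(4 if g%50 else 9,g*k),(255,0,255),1)
    C[Y:Y+h*k,X:X+w*k]=c
put("w2",260,65,85,145,4,0,0)
put("w3",215,115,100,110,4,345,0)
put("w1",315,110,50,30,4,345,450)
put("w2",375,45,50,30,4,555,450)
cv2.imwrite("pics/c1.png",C)
E
```

```text
(no output)
```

View pics/c1.png

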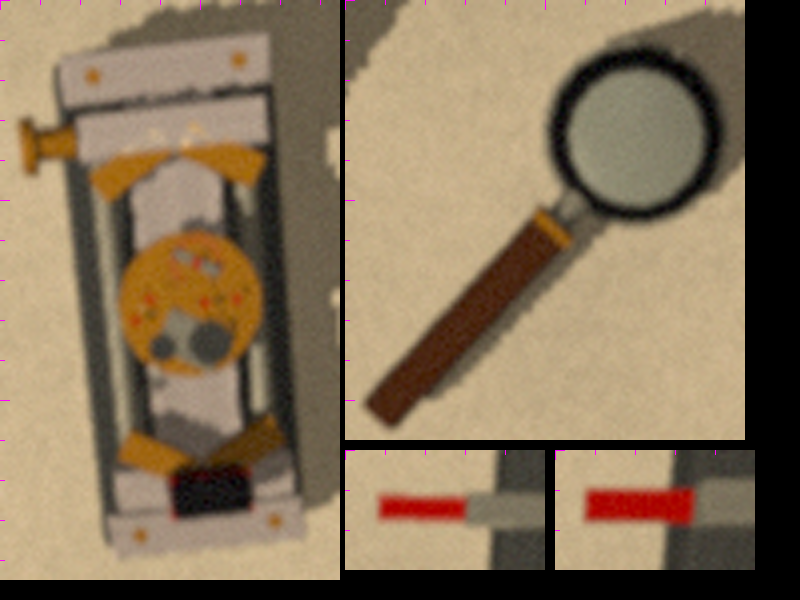

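The crop gives usable pixels: the end-block corners, the movement centre at (307.7,140.7), the lug top at (313,189), the pointer tips, and the loupe barrel and handle. Now to compute positions.

```bash
python3 - <<'E'
from h import *
import pickle
np.set_printoptions(precision=4,suppress=True)
d=pickle.load(open("cams.pkl","rb")); w1,w2,w3=d["w1"],d["w2"],d["w3"]
c=lambda X,Y:(260+X/4-.375,65+Y/4-.375)
l=lambda X,Y:(215+(X-345)/4-.375,115+Y/4-.375)
TL,TR,BL,BR=[bp(w2,c(*p),.024)[:2] for p in((58,60),(270,33),(118,558),(305,537))]
print(TL,TR,BL,BR,np.linalg.norm(TL-TR),np.linalg.norm(TL-BL))
v=(TL+TR)/2-(BL+BR)/2; yaw=np.arctan2(v[1],v[0]); w=TL-TR; 
print("yaw",np.degrees(yaw),np.degrees(np.arctan2(-w[0],w[1])),np.linalg.norm(v),"origin",(BL+BR)/2+.070*v/np.linalg.norm(v), (TL+TR)/2-.058*v/np.linalg.norm(v))
print("mov",bp(w2,c(191,303),.030)); print("lug",bp(w2,c(212,497),.053))
print("stopV apex",bp(w2,c(179,152),.0325))
print("ptr",tri([(w1,(323.5-.4,124.5-.4)),(w2,(382.5-.4,58.75-.4))]))
for z in(0,.022): print("barrel",z,bp(w3,l(635,133),z))
e,f=bp(w3,l(381,415),.0185),bp(w3,l(557,227),.0185);print(e,f,np.linalg.norm(e-f),np.degrees(np.arctan2(*(f-e)[1::-1])),"axis",f+(f-e)/np.linalg.norm(f-e)*.031)
s=robot.camera_info("side");t=robot.camera_info("top")
E
```

```text
[ 0.6352 -0.0618] [ 0.6413 -0.1138] [ 0.5093 -0.077 ] [ 0.515 -0.127] 0.05239542573381778 0.12680737456436916
yaw 6.431765593416865 6.749508423328313 0.1269187967253619 origin [ 0.5817 -0.0942] [ 0.5806 -0.0943]
mov [ 0.5767 -0.0951  0.03  ]
lug [ 0.5312 -0.0993  0.053 ]
stopV apex [ 0.613  -0.0914  0.0325]
ptr [ 0.6422 -0.148   0.0937]
barrel 0 [0.5869 0.1636 0.    ]
barrel 0.022 [0.5884 0.1639 0.022 ]
[0.5118 0.2338 0.0185] [0.5635 0.1846 0.0185] 0.0714274382271426 -43.54673899099881 axis [0.586  0.1633 0.0185]
```

```bash
python3 - <<'E'
from h import *
np.set_printoptions(precision=4,suppress=True)
yaw=np.radians(6.6); u=np.array([np.cos(yaw),np.sin(yaw),0]); lug=np.array([.5312,-.0993,.0])
st=lug-.036*u
robot.gripper_to(0.0)
robot.move_ptp(st+[0,0,.14],down(yaw))
robot.move_linear(st+[0,0,.057])
robot.pause(.3);f0=robot.get_state()['force']
h=robot.move_linear(lug-.008*u+[0,0,.057],velocity=.03,threshold=1.5)
s=robot.get_state();print(h,s['ee_pos'],s['force']-f0,s['time'], (s['ee_pos']-lug)@u)
E
```

```text
True [ 0.517  -0.1008  0.0567] [-1.0135  0.2145 -0.4671] 10.775 -0.014305630168399534
```

```bash
python3 - <<'E'
from h import *
np.set_printoptions(precision=4,suppress=True)
yaw=np.radians(6.6); u=np.array([np.cos(yaw),np.sin(yaw),0]); p0=robot.get_state()['ee_pos']
# first stretch: steady friction
h=robot.move_linear(p0+.022*u,velocity=.02,threshold=7)
s=robot.get_state();print(h,(s['ee_pos']-p0)@u,s['force'],s['time'])
k=0
while not h and k<12:
    k+=1
    h=robot.move_linear(p0+(.022+.002*k)*u,velocity=.012,threshold=6)
    s=robot.get_state();print(h,(s['ee_pos']-p0)@u,s['force']@u,s['time'])
    if s['force']@u<-8: break
i=robot.camera_info("wrist"); cv2.imwrite("pics/w4.png",robot.grab_frame("wrist")[:,:,::-1])
import pickle; pickle.dump(i,open("w4.pkl","wb"))
E
```

```text
False 0.022014077098323644 [-2.0945 -0.6378 -0.5177] 12.0583
False 0.024174993748722073 -1.0873458912959948 12.375
False 0.026235332095812393 -1.2605394393819993 12.6917
False 0.028179563332683233 -1.3598899721037272 13.0083
False 0.030180658880179435 -1.3905566567073178 13.325
False 0.03217055495649332 -1.83023893866083 13.6417
False 0.03408453122155259 -2.078581242372894 13.9583
True 0.03414292972931817 -0.9160766632102036 14.1667
```

```bash
python3 - <<'E'
from h import *
np.set_printoptions(precision=4,suppress=True)
yaw=np.radians(6.6); u=np.array([np.cos(yaw),np.sin(yaw),0]); p0=robot.get_state()['ee_pos']
h=robot.move_linear(p0+.004*u,velocity=.008,threshold=8)
s=robot.get_state();print(h,(s['ee_pos']-p0)@u,s['force'],s['time'])
robot.pause(.15);s=robot.get_state();print((s['ee_pos']-p0)@u,s['force'])
p=s['ee_pos'].copy()
robot.move_linear(p-.03*u,velocity=.08); robot.move_linear(p-.03*u+[0,0,.163],velocity=.25)
robot.pause(.15)
import pickle
i=robot.camera_info("wrist"); cv2.imwrite("pics/w5.png",robot.grab_frame("wrist")[:,:,::-1]); pickle.dump(i,open("w5.pkl","wb"))
print(robot.get_state()['time'],proj(i,[[.592,-.094,.03],[.6422,-.148,.0937]]))
E
```

```text
True -9.492975277246128e-05 [-0.1264  0.7781 -0.2407] 14.5167
-0.00033165254559819015 [-0.1481 -0.0044 -0.2181]
16.1917 [[285.3032 122.256 ]
 [362.7353  63.9968]]
```

View pics/w5.png

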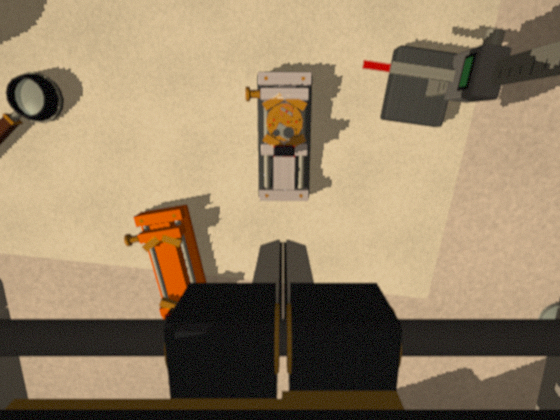

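The movement at (285,119) sits in both brass Vs and the pointer tip at (363,64) fits the earlier triangulation. I'll refine the pointer height with two low, wide-baseline wrist views on the way to the loupe.

```bash
python3 - <<'E'
from h import *
import pickle
np.set_printoptions(precision=4,suppress=True)
w5=pickle.load(open("w5.pkl","rb"))
for uv in((285,118.5),): print("mov",bp(w5,uv,.031))
yaw=np.radians(6.6)
d=pickle.load(open("cams.pkl","rb")); d["w5"]=w5
def shot(n):
    robot.pause(.25); d[n]=robot.camera_info("wrist"); cv2.imwrite(f"pics/{n}.png",robot.grab_frame("wrist")[:,:,::-1])
robot.move_linear([.55,-.12,.15],velocity=.2); shot("p1")
robot.move_linear([.56,-.01,.15],velocity=.25); shot("p2")
pickle.dump(d,open("cams.pkl","wb"))
P=np.array([.6422,-.148,.0937]); obs=[]
C=[]
for n in("w1","w2","w5","p1","p2"):
    im=cv2.imread(f"pics/{n}.png").astype(int); pr=proj(d[n],P)[0]; u0,v0=np.round(pr).astype(int)
    m=((im[:,:,2]>120)&(im[:,:,1]<70)&(im[:,:,0]<70))
    m[:, :max(u0-15,0)]=0; m[:,u0+40:]=0; m[:max(v0-18,0)]=0; m[v0+18:]=0
    ys,xs=np.nonzero(m); x0=xs.min(); sel=xs<=x0+2; uv=(x0-.5,ys[sel].mean()); wd=np.ptp(ys[sel])+1
    print(n,pr,uv,wd); obs.append((d[n],uv))
    c=im[max(v0-20,0):v0+20,u0-20:u0+30].astype(np.uint8); C.append(cv2.resize(c,(250,200),interpolation=cv2.INTER_CUBIC))
print(tri(obs),tri(obs[3:]),tri(obs[:3]))
T=tri(obs)
for i,uv in obs: print(proj(i,T)[0]-uv)
cv2.imwrite("pics/c2.png",np.vstack([np.hstack(C[:3]),np.hstack(C[3:]+[C[0]*0])]))
for a in(-43.5,136.5):
    for p in([.5387,.2089,.022],[.544,-.049,.116]): print(a,robot.ik(p,down(np.radians(a))))
print(robot.get_state()['time'])
E
```

```text
mov [ 0.5955 -0.0933  0.031 ]
w1 [322.9586 123.9962] (np.float64(323.5), np.float64(124.0)) 5
w2 [382.1522  58.4411] (np.float64(382.5), np.float64(58.15)) 7
w5 [362.7353  63.9968] (np.float64(363.5), np.float64(64.15)) 7
p1 [346.227  95.695] (np.float64(346.5), np.float64(96.04545454545455)) 9Traceback (most recent call last):
  File "<stdin>", line 19, in <module>
    return umr_minimum(a, axis, None, out, keepdims, initial, where)
ValueError: zero-size array to reduction operation minimum which has no identity
```

```bash
python3 - <<'E'
from h import *
import pickle
np.set_printoptions(precision=4,suppress=True)
d=pickle.load(open("cams.pkl","rb"))
P=np.array([.6422,-.148,.0937]); C=[];obs=[]
for n in("w1","w2","w5","p1","p2"):
    im=cv2.imread(f"pics/{n}.png").astype(int); pr=proj(d[n],P)[0]; u0,v0=np.round(pr).astype(int)
    m=(im[:,:,2]>1.8*im[:,:,1])&(im[:,:,2]>1.8*im[:,:,0])&(im[:,:,2]>50)&(im[:,:,1]<60)
    w=np.zeros_like(m); w[max(v0-18,0):v0+18,max(u0-15,0):u0+40]=1
    ys,xs=np.nonzero(m&w)
    print(n,pr,len(xs))
    if len(xs):
        x0=xs.min(); sel=xs<=x0+2; uv=(x0-.5,ys[sel].mean()); print(uv,np.ptp(ys[sel])+1); obs.append((d[n],uv))
    c=im[max(v0-20,0):v0+20,max(u0-20,0):u0+30].astype(np.uint8); C.append(cv2.resize(c,(250,200),interpolation=cv2.INTER_CUBIC))
T=tri(obs);print(T,tri(obs[3:]),tri(obs[:3]))
for i,uv in obs: print(proj(i,T)[0]-uv)
cv2.imwrite("pics/c2.png",np.vstack([np.hstack(C[:3]),np.hstack(C[3:]+[C[0]*0])]))
for a in(-43.5,136.5):
    for p in([.5387,.2089,.022],[.544,-.049,.116]): print(a,robot.ik(p,down(np.radians(a))))
print(robot.get_state()['time'])
E
```

```text
w1 [322.9586 123.9962] 84
(np.float64(323.5), np.float64(124.0)) 5
w2 [382.1522  58.4411] 183
(np.float64(382.5), np.float64(58.64705882352941)) 6
w5 [362.7353  63.9968] 160
(np.float64(363.5), np.float64(64.3157894736842)) 7
p1 [346.227  95.695] 268
(np.float64(346.5), np.float64(95.9)) 8
p2 [517.6291 132.5546] 359
(np.float64(516.5), np.float64(133.85)) 9
[ 0.6421 -0.1486  0.0923] [ 0.6418 -0.1483  0.0926] [ 0.6422 -0.1487  0.0926]
[-0.0616  0.131 ]
[-0.0525  0.2854]
[-0.3919  0.2309]
[0.3025 0.2945]
[ 0.6016 -1.0458]
-43.5 [-0.4151  0.5997 -0.0103  1.8661  0.0093  0.6758 -2.7609]
-43.5 [ 0.4633  0.4633 -0.5361  1.8912  0.3038  0.8679 -2.5552]
136.5 [ 0.3401  0.9169 -1.0773  1.8409  0.9634  1.0184 -0.3416]
136.5 [ 0.9038  0.7523 -1.2006  1.8787  0.7983  1.0963  0.1947]
17.9167
```

View pics/c2.png

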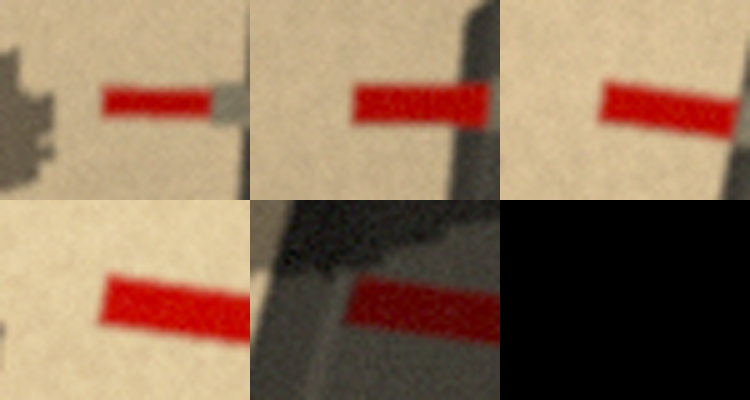

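```bash
python3 - <<'E'
from h import *
import pickle
d=pickle.load(open("cams.pkl","rb"))
C=np.zeros((600,800,3),np.uint8)
for n,X,k in(("w5",0,3),("p1",265,3),("p2",530,3)):
    u,v=proj(d[n],[.593,-.094,.031])[0].round().astype(int); x0,y0=max(u-44,0),max(v-70,0)
    c=cv2.imread(f"pics/{n}.png")[y0:y0+198,x0:x0+88]; c=cv2.resize(c,None,fx=k,fy=k,interpolation=cv2.INTER_CUBIC)
    C[:c.shape[0],X:X+c.shape[1]]=c; print(n,X,x0,y0,u,v)
cv2.imwrite("pics/c3.png",C)
E
```

```text
w5 0 241 51 285 121
p1 265 213 87 257 157
p2 530 343 113 387 183
```

View pics/c3.png

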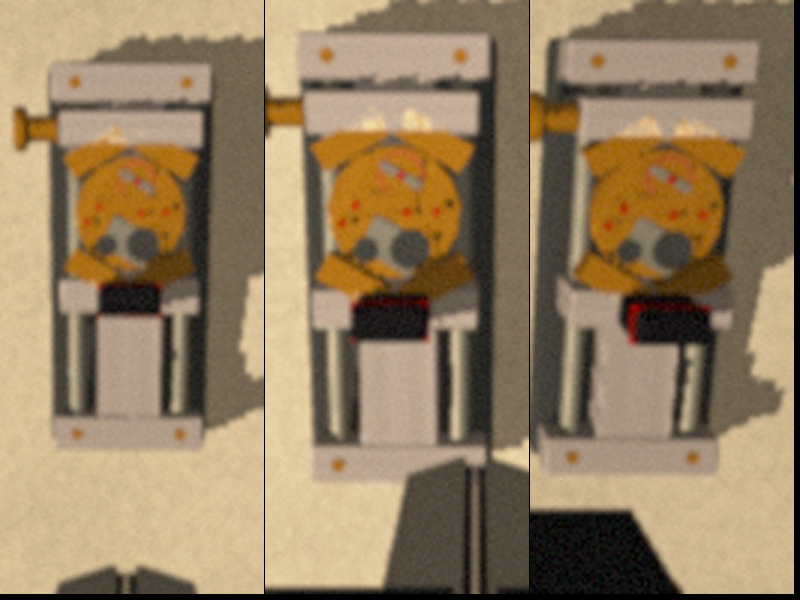

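```bash
python3 - <<'E'
from h import *
import pickle
np.set_printoptions(precision=4,suppress=True)
d=pickle.load(open("cams.pkl","rb"))
for n,uv in(("w5",(284.5,120)),("p1",(255.9,155.4)),("p2",(385,181.7))): print(n,bp(d[n],uv,.030))
a=np.radians(-43.5); u=np.array([np.cos(a),np.sin(a),0]); ax=np.array([.587,.163,0]); g=ax-.066*u
robot.move_linear([.54,.05,.16],velocity=.3)
robot.move_ptp(g+[0,0,.12],down(a)); robot.gripper_to(.06)
h=robot.move_linear(g+[0,0,.023],velocity=.12,threshold=6)
s=robot.get_state();print(h,s['ee_pos'],s['force'],s['qpos'],s['time'])
E
```

```text
w5 [ 0.594 -0.093  0.03 ]
p1 [ 0.5938 -0.0926  0.03  ]
p2 [ 0.594  -0.0924  0.03  ]
False [0.5395 0.2086 0.0236] [ 0.4373  0.2474 -0.035 ] [-0.4149  0.5976 -0.0092  1.8649  0.0083  0.6782 -2.7591] 21.5917
```

```bash
python3 - <<'E'
from h import *
import pickle
np.set_printoptions(precision=4,suppress=True)
robot.gripper_to(.005); robot.pause(.2)
s=robot.get_state();p=s['ee_pos'].copy();print(p,s['opening'],s['grasp_force'])
robot.move_linear(p+[0,0,.025],velocity=.05)
robot.move_linear([p[0],p[1],.15],velocity=.15); robot.pause(.3)
s=robot.get_state(); i=robot.camera_info("wrist"); im=robot.grab_frame("wrist"); cv2.imwrite("pics/l1.png",im[:,:,::-1])
pickle.dump((p,s,i),open("grip.pkl","wb")); print(s['ee_pos'],s['opening'],s['grasp_force'],s['force'],s['time'])
R=s['tool_rot']; print(proj(i,[s['ee_pos']+R@[.066,0,p[2]-z] for z in(0,.022)]))
E
```

```text
[0.5391 0.2084 0.023 ] 0.011596353421721047 29.9999937415123
[0.5389 0.2083 0.1494] 0.011757877447447222 29.99978095293045 [ 0.532  -0.2648 -1.4043] 24.375
[[283.9147 134.5085]
 [284.0929 135.8244]]
```

View pics/l1.png

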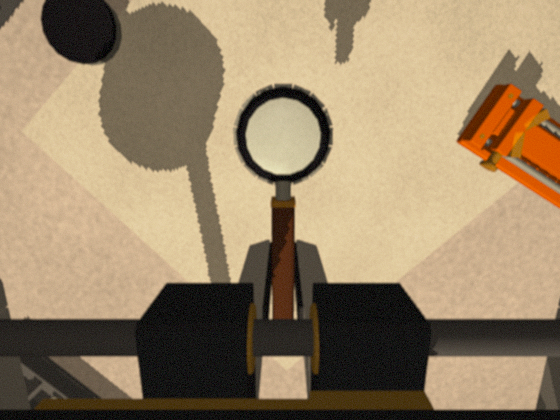

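The loupe is held, with its barrel centre at (283.5,134.5), which matches the 66 mm prediction. To check for droop I'll lower it gently over the empty spot: if it is level, it should touch at the grip height.

```bash
python3 - <<'E'
from h import *
import pickle
np.set_printoptions(precision=4,suppress=True)
p,_,_=pickle.load(open("grip.pkl","rb"))
robot.move_linear([p[0],p[1],.038],velocity=.15);robot.pause(.2)
h=robot.move_linear([p[0],p[1],p[2]-.003],velocity=.012,threshold=1.5)
s=robot.get_state();print(h,s['ee_pos']-p,s['force'],s['moment'],s['time'])
robot.move_linear([p[0],p[1],.06],velocity=.1)
E
```

```text
True [-0.0002  0.     -0.0006] [0.1697 0.8962 3.7726] [ 0.1142 -0.1355  0.0267] 26.675
```

```bash
python3 - <<'E'
from h import *
import pickle
np.set_printoptions(precision=4,suppress=True)
p,_,_=pickle.load(open("grip.pkl","rb"))
a=np.radians(-43.5)
tgt=np.array([.594,-.0927,0])-.066*np.array([np.cos(a),np.sin(a),0]); tgt[2]=.0922+.0228
robot.move_linear([p[0],p[1],.15],velocity=.15)
robot.move_linear([tgt[0],tgt[1],.15],velocity=.12)
robot.move_linear(tgt,velocity=.05); robot.pause(.4)
e=tgt-robot.get_state()['ee_pos']; robot.move_linear(tgt+e,velocity=.02); robot.pause(.4)
s=robot.get_state();R=s['tool_rot'];i=robot.camera_info("wrist"); im=robot.grab_frame("wrist"); cv2.imwrite("pics/f1.png",im[:,:,::-1])
print(s['ee_pos']-tgt,R,s['opening'],s['grasp_force'],s['force'],s['time'])
print("axis",s['ee_pos']+R@[.066,0,0.0228])
# barrel ellipse and brass disc seen through/around lens
g=cv2.cvtColor(im,cv2.COLOR_RGB2GRAY); print(proj(i,[s['ee_pos']+R@[.066,0,.0228],[.594,-.0927,.03],[.6421,-.1486,.0923]]))
hsv=cv2.cvtColor(im,cv2.COLOR_RGB2HSV)
m=cv2.inRange(hsv,(8,120,60),(25,255,255)); m[:90]=0;m[180:]=0;m[:,:235]=0;m[:,332:]=0
ys,xs=np.nonzero(m);print("brass px",len(xs),xs.mean() if len(xs) else 0,ys.mean() if len(xs) else 0)
r=(im[:,:,0]>110)&(im[:,:,1]<60)&(im[:,:,2]<60);ys,xs=np.nonzero(r)
print("red",len(xs),xs.min() if len(xs) else 0,ys[xs.argmin()] if len(xs) else 0)
pr=proj(robot.camera_info("side"),[s['ee_pos']+R@[.066,0,.0228],[.6421,-.1486,.0923]]);print(pr)
sd=robot.grab_frame("side");cv2.imwrite("pics/s1.png",sd[:,:,::-1])
E
```

```text
[-0.0001  0.     -0.0001] [[ 0.7254 -0.6883 -0.0012]
 [-0.6883 -0.7254 -0.0005]
 [-0.0006  0.0012 -1.    ]] 0.011931059700450978 29.999739825725555 [ 0.0423  0.3105 -1.9601] 32.1333
axis [ 0.5939 -0.0927  0.0921]
[[283.8388 134.5321]
 [283.3664 131.9113]
 [299.5005 -24.3824]]
brass px 106 281.27358490566036 112.85849056603773
red 20 273 368
[[271.8138 191.4374]
 [269.0062 181.1221]]
```

```bash
python3 - <<'E'
from h import *
im=cv2.imread("pics/side0.png").astype(int)[160:200,255:295]
m=(im[:,:,2]>1.6*im[:,:,1])&(im[:,:,2]>1.6*im[:,:,0])&(im[:,:,2]>70)
ys,xs=np.nonzero(m);print([(x+255,y+160) for x,y in zip(xs,ys)])
i=robot.camera_info("side");print(proj(i,[[.6421,-.1486,z] for z in(.087,.0923,.098)]))
s=robot.get_state();print(s['ee_pos'],s['opening'],s['time'])
E
```

```text
[(np.int64(268), np.int64(163)), (np.int64(269), np.int64(163)), (np.int64(270), np.int64(163)), (np.int64(267), np.int64(164)), (np.int64(268), np.int64(164)), (np.int64(269), np.int64(164)), (np.int64(270), np.int64(164)), (np.int64(271), np.int64(164)), (np.int64(266), np.int64(165)), (np.int64(267), np.int64(165)), (np.int64(268), np.int64(165)), (np.int64(269), np.int64(165)), (np.int64(270), np.int64(165)), (np.int64(271), np.int64(165)), (np.int64(266), np.int64(166)), (np.int64(267), np.int64(166)), (np.int64(268), np.int64(166)), (np.int64(269), np.int64(166)), (np.int64(270), np.int64(166)), (np.int64(267), np.int64(167)), (np.int64(268), np.int64(167)), (np.int64(269), np.int64(167)), (np.int64(270), np.int64(167)), (np.int64(267), np.int64(168)), (np.int64(268), np.int64(168)), (np.int64(269), np.int64(168)), (np.int64(270), np.int64(168)), (np.int64(271), np.int64(179)), (np.int64(272), np.int64(179)), (np.int64(270), np.int64(180)), (np.int64(271), np.int64(180)), (np.int64(272), np.int64(180)), (np.int64(269), np.int64(181)), (np.int64(270), np.int64(181))]
[[268.99035081 182.45372193]
 [269.00618278 181.12209978]
 [269.02326224 179.6855514 ]]
[ 0.54610627 -0.04726268  0.1149081 ] 0.011316579267470553 32.2333
```

The side camera independently puts the pointer tip at (269,181), which matches the prediction for 92.3 mm. The loupe is steady, so I'm handing in.

```bash
python3 -c "
from rig import robot
print(robot.sign_off())"
```

```text
the job is handed in; nothing more can be done
None
```

I pushed the jaw until the movement seated in both V-jaws, and handed in with the loupe held level and centred over it, lower rim at about 92 mm, my measured height of the red pointer; the clock read about 32 s.

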